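# Shoot the safety bolt on the tool chest

## Robot

A 6-joint arm with a two-finger parallel gripper is mounted at the origin on the work surface. World frame = base frame: x ahead of the robot, y to its left, z up, the work surface at z = 0. Lengths are in mm, angles in rad, forces in N, time in s.
With the tool pointing down it reaches from about 300 to 775 mm from the base axis. Payload 14.6 kg.
Tool frame: the origin (TCP) lies at the very end of the fingers, on their centre line; the grasp point (between the pads) lies 19 mm behind it; x points along the fingers, z is the direction in which the jaws open and shut, and the axes are right-handed (so a half turn about x gives the same grasp; the last joint's range is limited). The gripper opens to 94 mm and grips with 3 to 60 N. Pads are 16 mm wide; open, the fingers measure 119 mm over their backs; the gripper's body (75 mm by 177 mm) begins 78 mm behind the grasp point.
Start: joints at [-1.404, 0.3, 1.521, -0, 1.321, -0.067], TCP at [127.415, -535.028, 205.446] pointing down, gripper open.
Joint ranges: [-3.03, 3.03], [-0.79, 2.21], [0.23, 2.52], [-1.04, 4.18], [0, 3.07], [-2.55, 2.55]. Speed limits (rad/s): [2.22, 2.22, 2.57, 3.14, 3.14, 3.14].

## Interface

Orientations are given as [roll, pitch, yaw] about the fixed x, y, z axes, in that order (R = Rz(yaw) Ry(pitch) Rx(roll)).
In Python, from cell import manip gives the robot as it stands.
- The arm moves only by the shell command python3 -m jog 'ROWS' [FORCE]. ROWS is a JSON object of lists of equal length, an entry for each row: "grip": the opening, from -1 (shut) to 1 (fully open), so that 0 is half open; "offset": the shift along the world's x, y, z in m, a list of three; "rot": the turn, a rotation vector about the world's x, y, z in rad, a list of three. In form: {"grip": [grip, ...], "offset": [[x, y, z], ...], "rot": [[wx, wy, wz], ...]}. A call has exactly 5 rows; each row shifts and turns the pose as measured when the row begins; what a row does not reach is not made up. A row lasts 1/10 s, in which the tool goes at most 50 mm and 8.59 degrees, less where a joint would pass 70% of its speed; a pose out of reach is approached as far as the arm can. A call with a gripper value outside its range is refused whole. The fingers move at their own pace and stop on an object; FORCE is the grip in N (left out, the last holds). Time passes only in rows, so rows that do not move let the fingers close, or fill a call up. It gives the time, the measured TCP pose, the force and the opening at its end, in the units of the state.
- manip.read_state(): the state, without advancing time (a new reading comes with each control period).
- manip.camera(name): name is "scene" or "top" or "wrist"; returns a dict with "image" (420x560x3 uint8, red, green, blue), "range_z" (420x560 float32, mm along the optical axis (not along the pixel's ray), 0 where there is no reading), "fx", "fy", "cx", "cy" (pixels), "R" (3x3) and "t" (3): a world point X has camera coordinates R X + t; the wrist camera has in their place "T_tool_cam" (4x4, takes a point from camera to tool coordinates, whose origin is the TCP and whose axes are the tool frame's). Camera axes: x right, y down, z forward; pixel columns grow to the right and rows downward; lengths in mm; the calibration is good to about 2 mm. The wrist camera is an equidistant fisheye: a pixel r from the principal point sees the ray r / f radians off the axis. A picture is of the moment at which its call begins: read the wrist's pose just before it.
- manip.sign_off(): hands the job in, once; it reports no verdict.
The state is a dict: "clock": time; "joints": joint angles; "qd": joint speeds; "effort": joint torques, N m; "eef_pos": TCP position; "eef_rot": TCP orientation; "wrist_force": force on the tool from outside, world axes, zero at the start; "moment": the same for the moment, N m; "finger_gap": finger opening in mm.
Only numpy, scipy, OpenCV 4.12 (cv2) and the standard library are available. Lean on these libraries where they do the work, as an engineer would, in place of code of your own. Each camera call takes 0.05 s, during which the arm holds its last target. There are 200 camera calls.

## Task

Lock the red steel tool chest: press its long spring catch down with one fingertip and keep it down while the other fingertip pushes the bolt by its upright tab, fully home through the keeper on the lid. Only when the bolt is home, let go so that the catch springs up behind it, and move clear. Do not pinch or ram the bolt - only push the back of its tab - and leave the things lying around where they are.

Things in the scene. Friction and masses are not known exactly. Their poses are not given: they have to be found in the camera images.
- chest: Red steel chest fixed to the bench, top 100 mm up, spanning its own x -130..130, y -130..230 mm; position and yaw vary. Origin at bench level under the catch's tooth, z up, +y = the way the bolt goes home, over the seam onto the lid (y > 86). On top, side by side along y: catch (-x side) and bolt (+x side). Two straps guide the bolt at y -56 and 64 mm, tops 122 mm above the bench.
- catch_pad (a point): Centre of the top of the catch's thumb plate: dark ribbed steel, 28 mm wide (chest x) by 100 mm long (chest y), over a grey housing. At chest x -30, y 0, 138 mm above the bench when up. It sinks straight down with the catch, wherever it is pressed; a fingertip can slide along it while pressing. Axes as the chest's.
- catch (a joint): How far the spring catch is pressed, m: 0 up (locked), 0.010 bottomed. Spring: 3.5 N to start, 7 N bottomed. Its tooth blocks the bolt unless it is pressed more than 6 mm. Let go, it springs up, unless the bolt's shoulder is still over the tooth.
- bolt (a joint): Travel of the bolt, m: 0 drawn back (starts at 0 to 0.0015), 0.045 fully home at its stop. Stays where it is left; friction about 2.5 N. From 0.002 to 0.040 its shoulder is over the catch's tooth; beyond that the catch can rise behind it.
- tab_top (a point): Centre of the top edge of the bolt's upright flat steel tab: 22 mm wide (chest x), 10 mm thick (chest y), top 160 mm above the bench, 43 mm above the bar. At chest x 28 mm, chest y -10 mm plus the bolt's travel; 58 mm across from the catch's centre line. Push its back (-y) face. Axes as the chest's.
- tab: The whole upright tab of the bolt. Origin on the axis of the bolt's 12 mm square bar below the tab, 111 mm above the bench. Axes as the chest's.
- tab_front: The front (+y) half of the tab's thickness, part of the bolt; touching it means that the tab is being gripped rather than pushed. Same origin as the tab.
- thumb_plate: The catch's thumb plate, moving with the catch. Its origin is the chest's origin when up and sinks with it.
- keeper (a point): Top centre of the steel keeper on the lid through which the bolt's nose passes, at chest x 28, y 103 mm, 124 mm above the bench.
- pipe_stub: Bystander: short dark steel tube, 42 mm diameter, 45 mm tall, standing on the chest's lid. Origin at the centre of its underside.
- grease_tin: Bystander: plain tin, 68 mm diameter, 90 mm tall, standing on the bench beside the chest's -y end. Origin at its underside.
- hex_nut: Bystander: big steel hexagon nut, 41 mm over its corners, 19 mm tall, lying on the chest's top near its +x, -y corner. Origin at its underside.
- screwdriver: Bystander: screwdriver 200 mm long lying on the bench on the robot's side of the chest. Origin on its underside, about mid-length.

How it is judged:
By the outcome, as a careful person would: the job done as asked, in the order asked, and still so for the second after the job is handed in, with the robot touching nothing.
It also fails if it takes over 38 s, if anything falls off the work surface, if the arm or the gripper's body presses on something with over 40 N, if the wrist force passes 120 N, or if a joint passes its speed limit or range.

## Working session

There is one attempt and no reset: what is moved stays moved. The work goes in short steps, Python scripts to look and compute and a shell command to move; the robot and the scene stay as the last step left them, time stands still between calls to the robot, and variables do not carry over. Pictures are saved under pics/ and viewed, about 8 in all and at most 12, crops included, and the job is handed in when it is done.

```bash
mkdir -p pics; cat > h.py <<'E'
import numpy as np, cv2
from cell import manip
def pts(c):
    z=c["range_z"]; v,u=np.mgrid[:z.shape[0],:z.shape[1]]
    P=np.stack([(u-c["cx"])/c["fx"]*z,(v-c["cy"])/c["fy"]*z,z],-1)
    return (P-np.array(c["t"]))@np.array(c["R"])   # R^T (P-t)
def save(c,n): cv2.imwrite(f"pics/{n}.png",c["image"][:,:,::-1])
E
python3 - <<'E'
from h import *
print(manip.read_state())
for n in("top","scene"):
    c=manip.camera(n); save(c,n); np.savez(n,**c); P=pts(c); print(n,c["fx"],-np.array(c["R"]).T@c["t"])
E
```

```text
{'clock': 0.0, 'joints': array([-1.40358484e+00,  3.00487110e-01,  1.52157759e+00,  7.05069645e-05,
        1.32069936e+00, -6.66051277e-02]), 'qd': array([-0.00063243, -0.00059851,  0.00036959,  0.00102168,  0.00145252,
       -0.00099562]), 'effort': array([ 1.55539987e-03, -5.31806445e+01, -3.52734089e+01,  7.09376112e-02,
        2.44841102e-02, -9.99825852e-05]), 'eef_pos': array([ 127.39954462, -534.77360117,  204.87902521]), 'eef_rot': array([3.01675389, 1.56962292, 1.67975668]), 'wrist_force': array([-0.07670641,  0.02354233, -0.57547175]), 'moment': array([-0.02590186, -0.01597284,  0.00289554]), 'finger_gap': 94.11815927992662}
top 474.4610173262745 [ 457.47203821   15.96248956 1108.78074545]
scene 410.41831341725293 [969.94304515 172.34348971 744.72896399]
```

View pics/top.png

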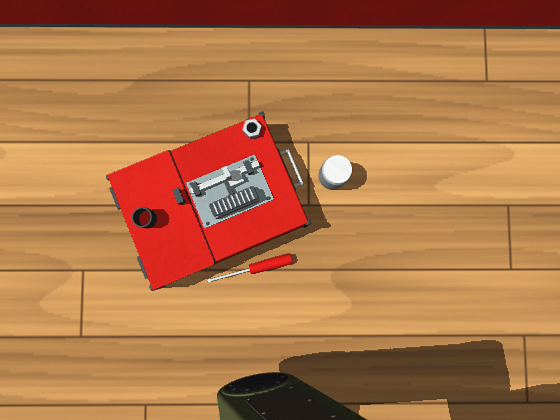

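View pics/scene.png

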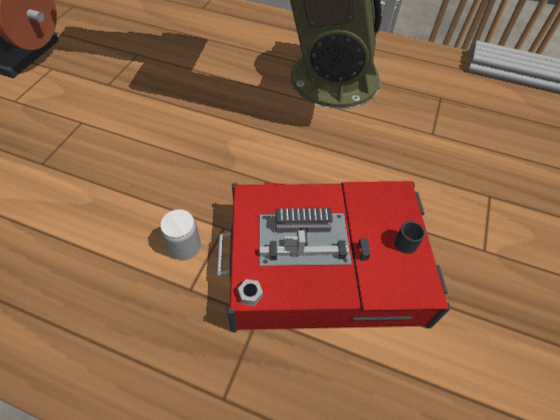

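Top view: chest with its lid to the left (+y world), nut at (252,128), tin at (337,172), pipe at (144,217), catch plate at about (235,203), bolt tab at about (240,172). The scene view agrees. Next, fit the chest pose from range.

```bash
python3 - <<'E'
from h import *
for n in("top","scene"):
    c=np.load(n+".npz"); P=pts(c); im=c["image"].astype(int)
    red=(im[...,0]>120)&(im[...,1]<60)
    m=(c["range_z"]>0)&(P[...,2]>92)&(P[...,2]<108)&(np.hypot(P[...,0],P[...,1])>250)
    Q=P[m&red]; r=cv2.minAreaRect(Q[:,:2].astype(np.float32)); print(n,r,np.median(Q[:,2]))
    b=cv2.boxPoints(r); # yaw: long axis
    (cx,cy),(w,h),a=r
    a=np.deg2rad(a); ax=np.array([np.cos(a),np.sin(a)]) if w>h else np.array([-np.sin(a),np.cos(a)])
    if ax[1]<0: ax=-ax
    yaw=np.arctan2(-ax[0],ax[1]); ex=np.array([np.cos(yaw),np.sin(yaw)]); ey=np.array([-np.sin(yaw),np.cos(yaw)])
    o=np.array([cx,cy])-50*ey; print("yaw",yaw,"origin",o)
    L=(P[...,:2]-o); x=L@ex; y=L@ey; z=P[...,2]
    near=(abs(x)<70)&(y>-75)&(y<75)&(c["range_z"]>0)
    def s(k,t):
        k=near&k; print(t,k.sum(), [np.round(np.percentile(q[k],[2,50,98]),1) for q in(x,y,z)])
    s((z>131)&(z<144)&(x<0),"plate"); s((z>152)&(x>0),"tab"); s((z>117)&(z<127)&(x>5),"straps")
    al=(c["range_z"]>0)&(abs(x)<110)&(y>120)&(y<220)&(z>125); print("pipe",al.sum(),np.median(x[al]),np.median(y[al]))
    al=(c["range_z"]>0)&(abs(x)<170)&(y<-140)&(y>-260)&(z>80); print("tin",al.sum(),np.median(x[al]),np.median(y[al]))
E
```

```text
top ((577.3153686523438, 147.85037231445312), (265.1469421386719, 358.7688903808594), 22.892742156982422) 99.75548556521402
yaw 0.39955372544945184 origin [596.76573153 101.78863783]
plate 654 [array([-43.3, -30.1, -16.5]), array([-48. ,   0. ,  47.4]), array([133.8, 137.5, 141. ])]
tab 56 [array([17.6, 27.8, 38.4]), array([-14.6,  -9.9,  -5.2]), array([156.6, 160. , 162.7])]
straps 372 [array([ 6.7, 23.5, 40.5]), array([-68. , -16.1,  68.9]), array([117.1, 119.8, 124.3])]
pipe 190 12.004200250200963 183.22607162303922
tin 633 -47.16162799644593 -232.77290497721108
scene ((576.31982421875, 146.36280822753906), (266.5571594238281, 357.9884948730469), 22.809724807739258) 99.81339780294564
yaw 0.3981047993688806 origin [595.70342665 100.27293996]
plate 782 [array([-42.3, -27.7, -15.7]), array([-48. ,  -0.4,  47.6]), array([133.8, 137.5, 139.6])]
tab 87 [array([17. , 29.8, 39.1]), array([-14.6, -10.1,  -4.8]), array([152.8, 159.4, 161.1])]
straps 500 [array([ 6.5, 26.3, 41.6]), array([-63. , -17.5,  69.2]), array([117.1, 119.7, 123.6])]
pipe 403 13.01283805422688 183.66048168647734
tin 794 -42.23178750559519 -232.1159001416719
```

```bash
cat >> h.py <<'E'
from scipy.spatial.transform import Rotation as Ro
O=np.array([596.3,101.0]); YAW=.399
ex=np.array([np.cos(YAW),np.sin(YAW),0]); ey=np.array([-np.sin(YAW),np.cos(YAW),0])
def w(x,y,z): return np.r_[O,0]+x*ex+y*ey+[0,0,z]
def st(tgt=None):
    s=manip.read_state(); p=s["eef_pos"]; R=Ro.from_euler("xyz",s["eef_rot"]); M=R.as_matrix()
    d=p-np.r_[O,0]; f=s["wrist_force"]
    print("t",round(s["clock"],2),"chest",np.round([d@ex,d@ey,d[2]],1),"gap",round(s["finger_gap"],1),"F chest",np.round([f@ex,f@ey,f[2]],1),"M",np.round(s["moment"],2))
    for sg in(1,-1):
        z=sg*ex; T=np.stack([[0,0,-1],np.cross(z,[0,0,-1]),z],1)
        rv=(Ro.from_matrix(T)*R.inv()).as_rotvec(); 
        if np.linalg.norm(rv)<1.6: print("rot",sg,np.round(rv,4))
    if tgt is not None: print("offset m",np.round((w(*tgt)-p)/1000,4))
    return s
E
python3 -c "
from h import *
st((-1,-30,205)); print(manip.read_state()['joints'],w(-1,-30,205))"
```

```text
t 0.1 chest [-679.1 -403.7  204.9] gap 94.0 F chest [ 0.2  0.5 -0.4] M [ 0.03 -0.01 -0.05]
rot -1 [-1.0000e-03  6.0000e-04 -1.4056e+00]
offset m [4.797e-01 6.078e-01 1.000e-04]
[-1.40359963e+00  3.00413337e-01  1.52152828e+00 -1.83053606e-05
  1.32069525e+00 -6.65860687e-02] [607.03346265  72.96800436 205.        ]
```

```bash
sed -i 's/<1.6: print/<1.8: print/' h.py
python3 -m jog '{"grip":[0.11,0.11,0.11,0.11,0.11],"offset":[[0.024,0.0304,0],[0.024,0.0304,0],[0.024,0.0304,0],[0.024,0.0304,0],[0.024,0.0304,0]],"rot":[[0,0,0.087],[0,0,0.087],[0,0,0.087],[0,0,0.087],[0,0,0.087]]}' 10
python3 -m jog '{"grip":[0.11,0.11,0.11,0.11,0.11],"offset":[[0.024,0.0304,0],[0.024,0.0304,0],[0.024,0.0304,0],[0.024,0.0304,0],[0.024,0.0304,0]],"rot":[[0,0,0.087],[0,0,0.087],[0,0,0.087],[0,0,0.087],[0,0,0.087]]}'
python3 -m jog '{"grip":[0.11,0.11,0.11,0.11,0.11],"offset":[[0.024,0.0304,0],[0.024,0.0304,0],[0.024,0.0304,0],[0.024,0.0304,0],[0.024,0.0304,0]],"rot":[[0,0,0.087],[0,0,0.087],[0,0,0.087],[0,0,0.087],[0,0,0.087]]}'
python3 -c "
from h import *
st((-1,-30,205))"
```

```text
clock: 0.6
eef_pos: [247.7, -378.9, 202.4]
eef_rot: [3.064, 1.566, 2.171]
wrist_force: [0.1, -0.2, -0.1]
finger_gap: 57.6
clock: 1.1
eef_pos: [370.8, -219.4, 201.9]
eef_rot: [3.037, 1.565, 2.597]
wrist_force: [0.0, -0.4, 0.3]
finger_gap: 51.7
clock: 1.6
eef_pos: [494.2, -59.5, 201.4]
eef_rot: [3.049, 1.564, 3.062]
wrist_force: [0.9, -0.5, 0.2]
finger_gap: 52.1
t 1.6 chest [-156.4 -108.2  201.4] gap 52.1 F chest [ 0.6 -0.8  0.2] M [-0.03 -0.1  -0.02]
rot 1 [ 0.0008 -0.0066  0.3856]
offset m [0.1128 0.1325 0.0036]
```

```bash
python3 -m jog '{"grip":[0.11,0.11,0.11,0.11,0.11],"offset":[[0.024,0.028,0.001],[0.024,0.028,0.001],[0.024,0.028,0.001],[0.024,0.028,0.001],[0.014,0.018,0]],"rot":[[0,-0.001,0.08],[0,-0.001,0.08],[0,-0.001,0.08],[0,-0.001,0.08],[0,-0.001,0.06]]}'
python3 -m jog '{"grip":[0.11,0.11,0.11,0.11,0.11],"offset":[[0,0,0],[0,0,0],[0,0,0],[0,0,0],[0,0,0]],"rot":[[0,0,0],[0,0,0],[0,0,0],[0,0,0],[0,0,0]]}'
python3 - <<'E'
from h import *
st((-1,-30,205))
c=manip.camera("wrist"); save(c,"wrist1"); print(c["T_tool_cam"],c["fx"])
E
```

```text
clock: 2.1
eef_pos: [607.8, 78.8, 203.5]
eef_rot: [3.059, 1.566, -2.812]
wrist_force: [-0.5, -0.4, 0.3]
finger_gap: 51.8
clock: 2.6
eef_pos: [607.1, 78.6, 202.0]
eef_rot: [2.977, 1.563, -2.894]
wrist_force: [-0.4, 0.3, -0.3]
finger_gap: 52.1
t 2.6 chest [  1.2 -24.8 202. ] gap 52.1 F chest [-0.3  0.4 -0.3] M [ 0.01 -0.13 -0.02]
rot 1 [ 0.0018 -0.0071 -0.0131]
offset m [-0.     -0.0057  0.003 ]
[[ 3.03660694e-04 -2.68450098e-01  9.63293544e-01 -1.79407092e+02]
 [ 3.57120906e-04 -9.63293498e-01 -2.68450197e-01  7.88960038e+01]
 [ 9.99999890e-01  4.25530037e-04 -1.96645230e-04 -8.33188144e-01]
 [ 0.00000000e+00  0.00000000e+00  0.00000000e+00  1.00000000e+00]] 325.19226210127806
```

View pics/wrist1.png

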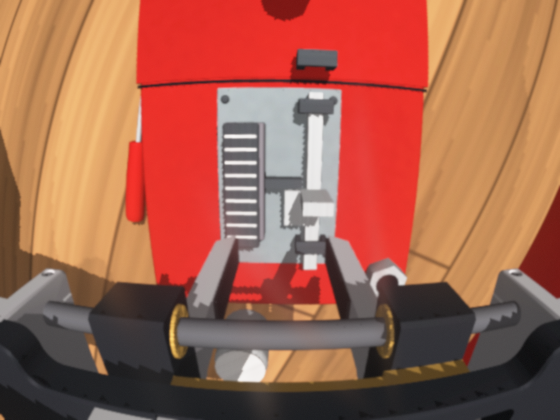

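The wrist view shows the jaws aligned with the chest, plate at (243,180), tab at (315,203), fingertips at (225,245) and (340,245) behind the tab. I'll correct xy and descend.

```bash
python3 -m jog '{"grip":[0.11,0.11,0.11,0.11,0.11],"offset":[[0,-0.003,0],[0,-0.003,-0.005],[0,0,-0.01],[0,0,-0.01],[0,0,-0.005]],"rot":[[0,-0.003,-0.006],[0,-0.003,-0.006],[0,-0.001,0],[0,0,0],[0,0,0]]}'
python3 -c "
from h import *
st((-1,-30,144))"
```

```text
clock: 3.15
eef_pos: [606.9, 71.1, 170.2]
eef_rot: [-1.209, 1.568, -0.812]
wrist_force: [0.4, 0.1, -0.6]
finger_gap: 52.4
t 3.15 chest [ -1.9 -31.7 170.2] gap 52.4 F chest [ 0.4 -0.1 -0.6] M [ 0.   -0.1   0.03]
rot 1 [0.0017 0.0016 0.0019]
offset m [ 0.0002  0.0019 -0.0262]
```

```bash
python3 -m jog '{"grip":[0.11,0.11,0.11,0.11,0.11],"offset":[[0,0.0005,-0.006],[0,0.0005,-0.006],[0,0.0005,-0.006],[0,0,-0.005],[0,0,-0.001]],"rot":[[0.001,0,0],[0,0,0],[0,0,0],[0,0,0],[0,0,0]]}'
python3 - <<'E'
from h import *
st((-1,-30,144))
c=manip.camera("scene"); cv2.imwrite("pics/s2.png",cv2.resize(c["image"][150:300,210:410,::-1],None,fx=4,fy=4,interpolation=cv2.INTER_CUBIC))
E
```

```text
clock: 3.65
eef_pos: [606.4, 73.0, 142.6]
eef_rot: [-2.524, 1.57, -2.127]
wrist_force: [-1.1, -0.7, -0.2]
finger_gap: 51.9
t 3.65 chest [ -1.5 -29.7 142.6] gap 51.9 F chest [-1.3 -0.2 -0.2] M [ 0.02 -0.15  0.01]
rot 1 [ 0.0007 -0.0005  0.0014]
offset m [ 0.0006 -0.0001  0.0014]
```

View pics/s2.png

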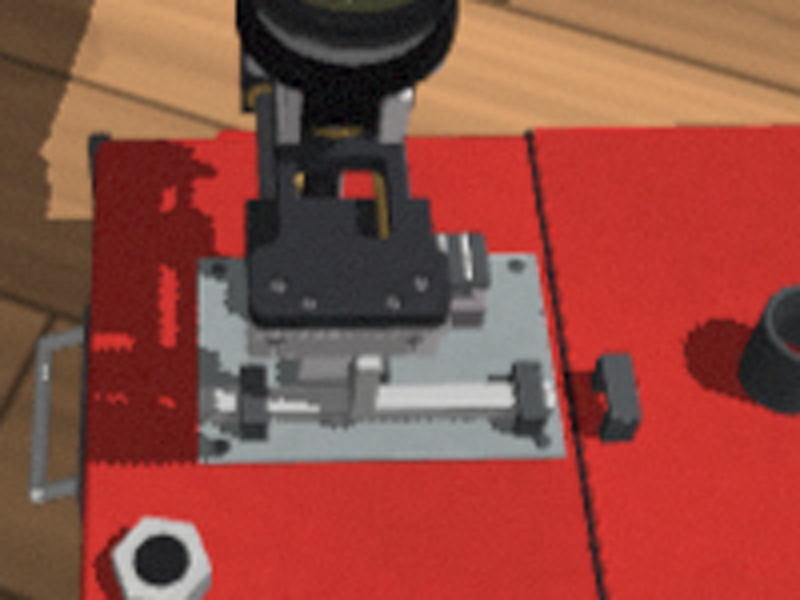

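The crop shows the bolt-side finger at about (325,370), just behind the tab at (368,385). Now press.

```bash
python3 -m jog '{"grip":[0.11,0.11,0.11,0.11,0.11],"offset":[[0,0,-0.001],[0,0,-0.001],[0,0,-0.001],[0,0,-0.001],[0,0,-0.001]],"rot":[[0,0,0],[0,0,0],[0,0,0],[0,0,0],[0,0,0]]}'
python3 -c "
from h import *
st((-1,-30,130))"
```

```text
clock: 4.2
eef_pos: [607.0, 73.0, 138.5]
eef_rot: [-0.757, 1.569, -0.359]
wrist_force: [0.6, 0.8, 1.3]
finger_gap: 52.1
t 4.2 chest [ -1.  -29.9 138.5] gap 52.1 F chest [0.9 0.5 1.3] M [ 0.02 -0.11 -0.03]
rot 1 [0.0006 0.0016 0.0014]
offset m [ 0.0001 -0.0001 -0.0085]
```

```bash
python3 -m jog '{"grip":[0.11,0.11,0.11,0.11,0.11],"offset":[[0,0,-0.001],[0,0,-0.001],[0,0,-0.001],[0,0,-0.001],[0,0,-0.001]],"rot":[[0,0,0],[0,0,0],[0,0,0],[0,0,0],[0,0,0]]}'
python3 -c "
from h import *
st((-1,-30,130))"
python3 -m jog '{"grip":[0.11,0.11,0.11,0.11,0.11],"offset":[[0,0,-0.001],[0,0,-0.001],[0,0,-0.001],[0,0,-0.0005],[0,0,0]],"rot":[[0,0,0],[0,0,0],[0,0,0],[0,0,0],[0,0,0]]}'
python3 -c "
from h import *
st((-1,-30,130))"
```

```text
clock: 4.7
eef_pos: [607.0, 73.0, 134.1]
eef_rot: [-0.682, 1.568, -0.284]
wrist_force: [-1.4, 0.4, 3.8]
finger_gap: 52.5
t 4.7 chest [ -1.  -30.  134.1] gap 52.5 F chest [-1.1  0.9  3.8] M [-0.15  0.33 -0.02]
rot 1 [0.0007 0.0022 0.0014]
offset m [-0.     -0.     -0.0041]
clock: 5.2
eef_pos: [607.1, 73.0, 130.6]
eef_rot: [-0.652, 1.568, -0.255]
wrist_force: [-1.4, -0.8, 4.4]
finger_gap: 52.6
t 5.2 chest [ -1.  -30.  130.6] gap 52.6 F chest [-1.6 -0.2  4.4] M [-0.13  0.38 -0.04]
rot 1 [0.0006 0.0025 0.0015]
offset m [-0.     -0.     -0.0006]
```

```bash
python3 -m jog '{"grip":[0.11,0.11,0.11,0.11,0.11],"offset":[[0,0,-0.0007],[0,0,-0.0007],[0,0,-0.0007],[0,0,0],[0,0,0]],"rot":[[0,0,0],[0,0,0],[0,0,0],[0,0,0],[0,0,0]]}'
python3 - <<'E'
from h import *
for i in range(1): st((-1,-30,129))
c=manip.camera("wrist"); save(c,"w2")
E
```

```text
clock: 5.7
eef_pos: [607.1, 73.0, 129.0]
eef_rot: [-0.647, 1.568, -0.25]
wrist_force: [-1.9, -0.8, 4.5]
finger_gap: 52.0
t 5.7 chest [ -1. -30. 129.] gap 52.0 F chest [-2.1  0.   4.5] M [-0.13  0.5  -0.01]
rot 1 [0.0007 0.0027 0.0015]
offset m [-0.  0.  0.]
```

View pics/w2.png

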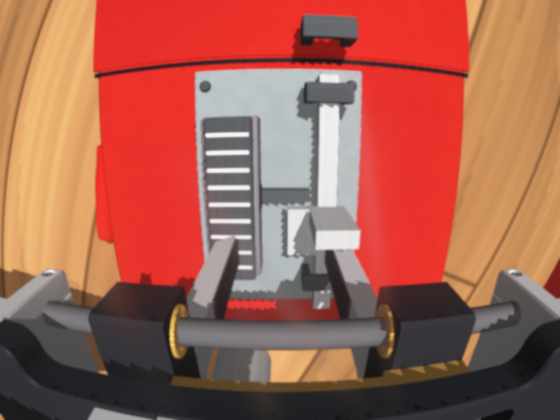

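Both fingers look right: the left tip is on the plate at (228,245) and the right tip is behind the tab at (335,245). I'll press a little further to find the bottom.

```bash
python3 -m jog '{"grip":[0.11,0.11,0.11,0.11,0.11],"offset":[[0,0,-0.0004],[0,0,-0.0004],[0,0,-0.0004],[0,0,0],[0,0,0]],"rot":[[0,0,0],[0,0,0],[0,0,0],[0,0,0],[0,0,0]]}'
python3 -c "
from h import *
st((-1,-30,128))"
```

```text
clock: 6.25
eef_pos: [607.0, 73.0, 128.5]
eef_rot: [-0.625, 1.568, -0.227]
wrist_force: [-2.8, 0.2, 5.5]
finger_gap: 52.2
t 6.25 chest [ -1.  -30.  128.5] gap 52.2 F chest [-2.5  1.3  5.5] M [-0.13  0.51 -0.  ]
rot 1 [0.0007 0.0029 0.0014]
offset m [-0.     -0.0001 -0.0005]
```

Moment and force match about 9.5 mm of press. Next, move along chest +y, about 2 mm per row.

```bash
python3 -m jog '{"grip":[0.11,0.11,0.11,0.11,0.11],"offset":[[-0.0008,0.0018,0],[-0.0008,0.0018,0],[-0.0008,0.0018,0],[-0.0008,0.0018,0],[-0.0008,0.0018,0]],"rot":[[0,0,0],[0,0,0],[0,0,0],[0,0,0],[0,0,0]]}'
python3 -c "
from h import *
st((-1,-20,128.5))"
```

```text
clock: 6.75
eef_pos: [605.4, 79.2, 129.9]
eef_rot: [-0.898, 1.56, -0.501]
wrist_force: [2.1, -5.9, 3.5]
finger_gap: 51.8
t 6.75 chest [-1.000e-01 -2.370e+01  1.299e+02] gap 51.8 F chest [-0.3 -6.3  3.5] M [-1.11 -0.25 -0.02]
rot 1 [0.0054 0.0099 0.0022]
offset m [-0.0023  0.003  -0.0014]
```

```bash
python3 -m jog '{"grip":[0.11,0.11,0.11,0.11,0.11],"offset":[[-0.0005,0,-0.001],[-0.0008,0.001,-0.0007],[-0.0012,0.0018,-0.0003],[-0.0012,0.0018,-0.0003],[-0.0008,0.0018,-0.0003]],"rot":[[0.002,0.004,0.001],[0.002,0.004,0.001],[0.001,0.002,0],[0.001,0.002,0],[0.001,0.002,0]]}'
python3 -c "
from h import *
st((-1,-15,128.5))"
```

```text
clock: 7.25
eef_pos: [604.0, 82.7, 129.0]
eef_rot: [-0.854, 1.566, -0.456]
wrist_force: [0.4, -5.6, 5.6]
finger_gap: 51.7
t 7.25 chest [ -0.  -19.8 129. ] gap 51.7 F chest [-1.8 -5.3  5.6] M [-1.26 -0.03  0.1 ]
rot 1 [0.002  0.004  0.0014]
offset m [-0.0028  0.0041 -0.0005]
```

The bolt is moving, with the push steady at about 5 N. Continuing.

```bash
python3 -m jog '{"grip":[0.11,0.11,0.11,0.11,0.11],"offset":[[-0.0015,0.0025,-0.0003],[-0.0015,0.0025,-0.0003],[-0.0014,0.0026,-0.0003],[-0.0012,0.0028,-0.0003],[-0.0012,0.0028,-0.0003]],"rot":[[0.001,0.002,0],[0.001,0.002,0],[0.001,0.002,0],[0.001,0.002,0],[0.001,0.002,0]]}'
python3 -c "
from h import *
st((-1,-5,128.5))"
python3 -m jog '{"grip":[0.11,0.11,0.11,0.11,0.11],"offset":[[-0.0014,0.0028,-0.0003],[-0.0014,0.0028,-0.0003],[-0.0014,0.0028,-0.0003],[-0.0014,0.0028,-0.0003],[-0.0014,0.0028,-0.0003]],"rot":[[0.001,0.002,0],[0.001,0.002,0],[0.001,0.002,0],[0.001,0.002,0],[0.001,0.002,0]]}'
python3 -c "
from h import *
st((-1,22,128.5))"
```

```text
clock: 7.75
eef_pos: [600.2, 92.2, 129.1]
eef_rot: [-1.243, 1.568, -0.848]
wrist_force: [0.7, -5.3, 5.3]
finger_gap: 52.2
t 7.75 chest [ 1.000e-01 -9.700e+00  1.291e+02] gap 52.2 F chest [-1.5 -5.2  5.3] M [-1.26 -0.15  0.09]
rot 1 [0.002  0.0018 0.0034]
offset m [-0.0029  0.0038 -0.0006]
clock: 8.25
eef_pos: [595.8, 102.5, 129.2]
eef_rot: [-2.513, 1.568, -2.119]
wrist_force: [1.0, -6.4, 6.6]
finger_gap: 51.9
t 8.25 chest [1.000e-01 1.500e+00 1.292e+02] gap 51.9 F chest [-1.6 -6.3  6.6] M [-1.21 -0.24  0.04]
rot 1 [ 0.0023 -0.0014  0.0051]
offset m [-0.009   0.0184 -0.0007]
```

```bash
python3 -m jog '{"grip":[0.11,0.11,0.11,0.11,0.11],"offset":[[-0.0014,0.0028,-0.0004],[-0.0014,0.0028,-0.0004],[-0.0014,0.0028,-0.0004],[-0.0014,0.0028,-0.0004],[-0.0014,0.0028,-0.0004]],"rot":[[0.001,0,0.001],[0.001,0,0.001],[0.001,0,0.001],[0.001,0,0.001],[0.001,0,0.001]]}'
python3 -c "
from h import *
st((-1,22,128.5))"
python3 -m jog '{"grip":[0.11,0.11,0.11,0.11,0.11],"offset":[[-0.001,0.002,-0.0004],[-0.001,0.002,-0.0004],[-0.001,0.002,-0.0004],[-0.001,0.002,-0.0004],[-0.001,0.002,-0.0004]],"rot":[[0.001,0,0.001],[0.001,0,0.001],[0.001,0,0.001],[0.001,0,0.001],[0.001,0,0.001]]}'
python3 -c "
from h import *
st((-1,22,128.5))"
```

```text
clock: 8.75
eef_pos: [591.7, 112.7, 129.0]
eef_rot: [-0.777, 1.564, -0.38]
wrist_force: [2.4, -6.4, 4.6]
finger_gap: 52.1
t 8.75 chest [  0.3  12.6 129. ] gap 52.1 F chest [-0.3 -6.8  4.6] M [-1.26 -0.34  0.11]
rot 1 [0.0026 0.0065 0.0018]
offset m [-0.0049  0.0082 -0.0005]
clock: 9.25
eef_pos: [589.5, 118.9, 128.8]
eef_rot: [-0.613, 1.557, -0.212]
wrist_force: [1.9, -8.5, 6.1]
finger_gap: 52.1
t 9.25 chest [  0.7  19.1 128.8] gap 52.1 F chest [-1.6 -8.5  6.1] M [-1.77 -0.35 -0.04]
rot 1 [ 0.003   0.0138 -0.0019]
offset m [-0.0027  0.002  -0.0003]
```

```bash
python3 -m jog '{"grip":[0.11,0.11,0.11,0.11,0.11],"offset":[[-0.0012,0.0014,-0.0004],[-0.0012,0.0014,-0.0004],[-0.0012,0.0014,-0.0004],[-0.0008,0.0014,-0.0004],[-0.0008,0.0014,-0.0004]],"rot":[[0.001,0.003,0],[0.001,0.003,0],[0.001,0.003,0],[0.001,0.003,0],[0.001,0.003,0]]}'
python3 - <<'E'
from h import *
st((-1,23,128.5))
for n in("top","scene"):
    c=manip.camera(n)
    P=pts(c); L=P-np.r_[O,0]; x=L@ex; y=L@ey; z=P[...,2]
    k=(c["range_z"]>0)&(z>150)&(z<166)&(x>14)&(x<44)&(y>-30)&(y<60)
    print(n,k.sum(),np.round(np.percentile(y[k],[2,50,98]),1) if k.sum() else 0)
    cv2.imwrite(f"pics/{n}3.png",cv2.resize(c["image"][120:330,150:430,::-1],None,fx=2.5,fy=2.5))
E
```

```text
clock: 9.75
eef_pos: [589.4, 119.0, 128.9]
eef_rot: [-0.955, 1.558, -0.559]
wrist_force: [2.0, -9.8, 7.5]
finger_gap: 52.2
t 9.75 chest [  0.6  19.3 128.9] gap 52.2 F chest [-2.  -9.8  7.5] M [-1.9  -0.32 -0.15]
rot 1 [0.0069 0.011  0.0026]
offset m [-0.0029  0.0028 -0.0004]
top 0 0
scene 6 [12.1 16.  34.3]
```

View pics/scene3.png

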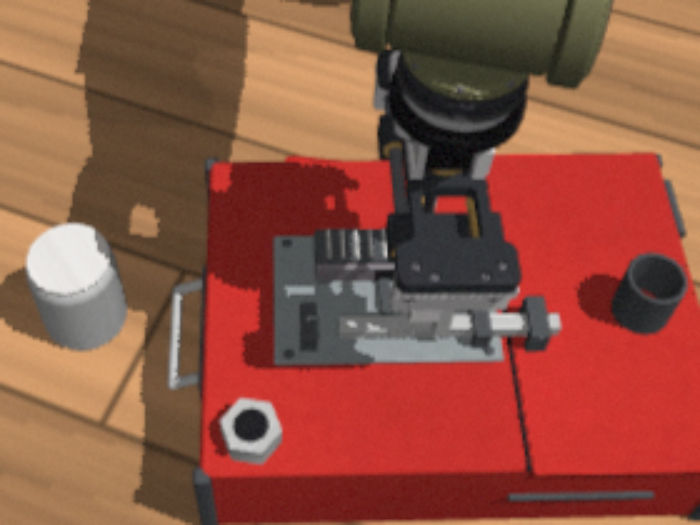

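```bash
cat >> h.py <<'E'
def wpts():
    s=manip.read_state(); c=manip.camera("wrist"); z=c["range_z"]; v,u=np.mgrid[:420,:560]
    a=(u-c["cx"]); b=(v-c["cy"]); r=np.hypot(a,b)+1e-9; th=r/c["fx"]; t=np.tan(th)
    P=np.stack([a/r*t*z,b/r*t*z,z],-1); T=np.array(c["T_tool_cam"]); P=P@T[:3,:3].T+T[:3,3]
    P=P@Ro.from_euler("xyz",s["eef_rot"]).as_matrix().T+s["eef_pos"]
    L=P-np.r_[O,0]; return c,(z>0)&(th<1.3),L@ex,L@ey,P[...,2]
def tab():
    c,g,x,y,z=wpts()
    k=g&(z>156)&(z<165)&(x>17)&(x<39)&(y>-30)&(y<60)
    print("tab",k.sum(),[np.round(np.percentile(q[k],[5,50,95]),1) for q in(x,y,z)] if k.sum() else 0)
    k=g&(z>124)&(z<145)&(x>-42)&(x<-18)&(y>35)&(y<50)
    print("plate z",k.sum(),np.round(np.median(z[k]),1) if k.sum() else 0)
    return c
E
python3 -m jog '{"grip":[0.11,0.11,0.11,0.11,0.11],"offset":[[-0.0008,0.0024,-0.0004],[-0.001,0.0026,-0.0004],[-0.001,0.0026,-0.0004],[-0.001,0.0026,-0.0004],[-0.001,0.0026,-0.0004]],"rot":[[0.001,0.003,0],[0.001,0.003,0],[0.001,0.003,0],[0.001,0.003,0],[0.001,0.003,0]]}'
python3 - <<'E'
from h import *
st((-1,23,128.5)); c=tab(); save(c,"w4")
E
```

```text
clock: 10.35
eef_pos: [589.0, 119.1, 129.3]
eef_rot: [-1.717, 1.551, -1.329]
wrist_force: [2.7, -18.7, 6.0]
finger_gap: 52.3
t 10.35 chest [  0.3  19.5 129.3] gap 52.3 F chest [ -4.8 -18.3   6. ] M [-3.2  -0.5  -0.36]
rot 1 [0.0193 0.0049 0.011 ]
offset m [-0.0026  0.0027 -0.0008]
tab 998 [array([18.3, 26.7, 35.9]), array([22.3, 34. , 39.5]), array([157.5, 160.1, 163.6])]
plate z 1051 129.2
```

View pics/w4.png

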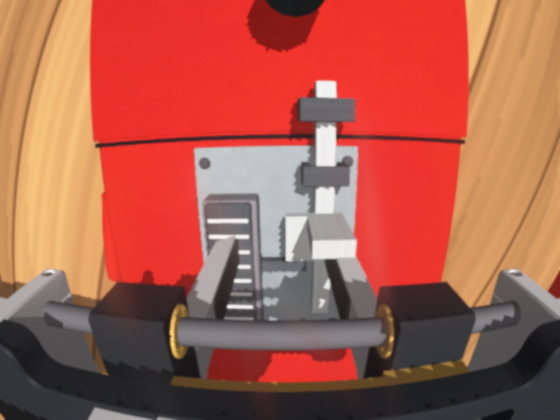

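The push rose to 18 N with no further motion. The tab's front reads y≈39.5 (home = 40) and the plate is still down at 129. I'll ease off the tab, then rise.

```bash
python3 -m jog '{"grip":[0.11,0.11,0.11,0.11,0.11],"offset":[[0.0004,-0.001,0],[0.0006,-0.0014,0],[0.0006,-0.0014,0],[0,0,0.002],[0,0,0.003]],"rot":[[0.003,0.001,0.002],[0.003,0.001,0.002],[0.003,0.001,0.002],[0,0,0],[0,0,0]]}'
python3 -c "
from h import *
st((0,15,200))"
python3 -m jog '{"grip":[0.11,0.11,0.11,0.11,0.11],"offset":[[0,0,0.004],[0,0,0.006],[0,0,0.008],[0,0,0.01],[0,0,0.01]],"rot":[[0,0,0],[0,0,0],[0,0,0],[0,0,0],[0,0,0]]}'
python3 - <<'E'
from h import *
st((0,15,200)); tab()
E
```

```text
clock: 10.9
eef_pos: [590.9, 115.6, 134.7]
eef_rot: [-1.745, 1.563, -1.353]
wrist_force: [-0.2, -0.9, 3.6]
finger_gap: 51.8
t 10.9 chest [  0.7  15.6 134.7] gap 51.8 F chest [-0.5 -0.7  3.6] M [-0.2   0.06  0.01]
rot 1 [0.0079 0.0018 0.0062]
offset m [-0.0004 -0.0008  0.0653]
clock: 11.4
eef_pos: [590.3, 115.7, 174.2]
eef_rot: [-2.016, 1.562, -1.623]
wrist_force: [0.5, -0.5, -0.0]
finger_gap: 52.0
t 11.4 chest [  0.2  15.9 174.2] gap 52.0 F chest [ 0.3 -0.7 -0. ] M [-0.02 -0.13  0.02]
rot 1 [ 0.0084 -0.0004  0.0061]
offset m [ 0.0002 -0.0009  0.0258]
tab 532 [array([17.8, 26.7, 35.7]), array([30.3, 35.4, 39.8]), array([157.9, 160. , 160.9])]
plate z 736 138.1
```

Plate at 138.1 (fully up), tab at y 30.3–39.8 (home). Now move clear and check everything.

```bash
python3 -m jog '{"grip":[0.11,0.11,0.11,0.11,0.11],"offset":[[0,0,0.02],[0,0,0.025],[-0.01,0,0.025],[-0.03,-0.02,0.02],[-0.03,-0.02,0.01]],"rot":[[0,0,0],[0,0,0],[0,0,0],[0,0,0],[0,0,0]]}'
python3 -m jog '{"grip":[0.11,0.11,0.11,0.11,0.11],"offset":[[-0.03,-0.03,0],[-0.03,-0.03,0],[-0.03,-0.03,0],[-0.02,-0.02,0],[0,0,0]],"rot":[[0,0,0],[0,0,0],[0,0,0],[0,0,0],[0,0,0]]}'
python3 -m jog '{"grip":[0.11,0.11,0.11,0.11,0.11],"offset":[[0,0,0],[0,0,0],[0,0,0],[0,0,0],[0,0,0]],"rot":[[0,0,0],[0,0,0],[0,0,0],[0,0,0],[0,0,0]]}'
python3 - <<'E'
from h import *
st()
c=manip.camera("scene"); P=pts(c); L=P-np.r_[O,0]; x=L@ex; y=L@ey; z=P[...,2]; g=c["range_z"]>0
for n,k in dict(tab=(z>152)&(z<166)&(x>14)&(x<44)&(abs(y)<60),plate=(z>124)&(z<144)&(x>-42)&(x<-14)&(abs(y)<46),pipe=(abs(x)<110)&(y>120)&(y<220)&(z>125)&(z<160),tin=(abs(x)<170)&(y<-140)&(y>-260)&(z>80)&(z<100)).items():
    k=k&g; print(n,k.sum(),[np.round(np.percentile(q[k],[2,50,98]),1) for q in(x,y,z)] if k.sum() else 0)
save(c,"s5")
E
```

```text
clock: 11.95
eef_pos: [519.8, 76.2, 279.0]
eef_rot: [-1.967, 1.563, -1.572]
wrist_force: [0.7, -0.3, 0.4]
finger_gap: 52.6
clock: 12.45
eef_pos: [403.1, -37.9, 282.9]
eef_rot: [-1.291, 1.559, -0.896]
wrist_force: [-0.4, -0.4, -0.2]
finger_gap: 52.0
clock: 12.95
eef_pos: [404.7, -36.4, 283.3]
eef_rot: [-1.236, 1.559, -0.839]
wrist_force: [-0.3, -0.3, 0.4]
finger_gap: 52.4
t 12.95 chest [-229.9  -52.2  283.3] gap 52.4 F chest [-0.4 -0.2  0.4] M [ 0.01 -0.12  0.02]
rot 1 [0.009  0.0081 0.0026]
tab 92 [array([17.2, 29.3, 39. ]), array([29.5, 34.2, 39.4]), array([152.5, 159.4, 161.3])]
plate 690 [array([-41.1, -27.3, -16.5]), array([-43.4,   0.5,  44.3]), array([125.9, 137.6, 140. ])]
pipe 403 [array([-7.7, 12.9, 31.4]), array([163.3, 183. , 201.9]), array([125.7, 138.3, 146.4])]
tin 790 [array([-74.6, -43.8, -17.4]), array([-258.3, -232.7, -205. ]), array([80.8, 89.2, 91.7])]
```

View pics/s5.png

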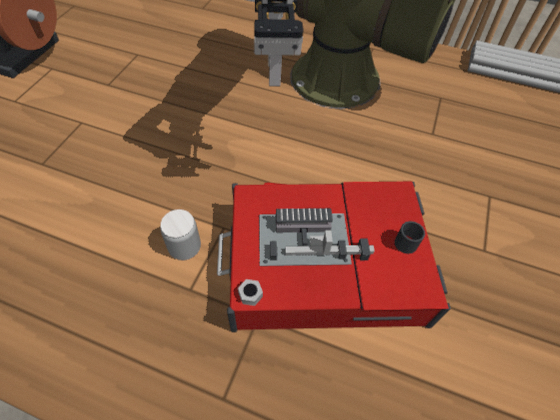

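The bolt is through the keeper at (365,249) and the tab is at (324,242). The tin, nut and pipe are unmoved and the arm is well clear.

```bash
python3 -c "
from cell import manip
print(manip.sign_off())"
```

```text
the job is handed in; nothing more can be done
None
```

The chest is locked and the job is handed in, at about 13 s of the 38 s allowed.

- **How it went:** One fingertip held the catch down about 9 mm while the other pushed the back of the tab. The bolt slid at 5–10 N until it stopped; one last push rose to about 18 N with no further travel, which showed it was at its stop. I then eased off the tab, lifted and moved clear.
- **Bolt and catch:** With the arm clear, the tab centre was at chest y of about 34.5 mm (35 mm is fully home), and the bolt's nose shows through the keeper. The thumb plate was back up at 137.6 mm (138 mm nominal).
- **Bystanders:** The pipe stub and grease tin measured where they started, to within 2 mm. The nut looked unmoved by eye. The screwdriver I did not check afterwards: the final picture does not show it, though the arm stayed well above it.
- **One disagreement:** The bolt stopped with the TCP about 2 mm short of the nominal position. That is within the calibration error, and both the wrist and scene cameras confirmed the tab was home.

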